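Hang the saw frame on the snap hook

TASK

Take the jeweller's saw frame out of the wooden tool block and hang it by its top arm on the hanger's snap hook: press it down past the spring keeper until it is home in the bowl and the keeper has snapped shut above it. While you still hold it, give it a gentle steady tug straight down, about 10 N on the hook, to make sure that it is held, then let go and leave it hanging quietly. Keep the saw upright, never put more than 15 N on the hook, do not let the saw go before it is home, and leave the hammer, the steel block and the bowl where they are.

Things in the scene. Friction and masses are not known exactly. Their poses are not given: they have to be found in the camera images.
- saw: jeweller's saw frame, no blade, 0.2 kg (+-25%), standing handle down in the block. Origin: centre of the wooden handle's butt (handle diameter 26, 95 long); z up the handle. The U of steel bars lies in the xz plane, all bars 8 thick in y: lower arm z 120 to 126, spine x -86 to -80, top arm z 235 to 241 from the spine to the blade clamp at x = 0. Centre of mass about (-30, 0, 160)
- saw_grip (a point): place to pinch the saw from above, across the 8 mm thickness (fingers closing along the saw's y): the corner of top arm and spine, at (-76, 0, 238) in the saw's frame, middle of the arm's height; the arm's top is 3 above it. Axes as the saw's. In the block the saw leans up to 0.1 rad
- saw_seat (a point): point on the underside of the top arm straight above the centre of mass, (-30, 0, 235) in the saw's frame: the part that goes in the hook. Axes as the saw's
- block: wooden tool block fixed to the bench, 110 by 130 by 50 high, origin at the centre of its underside. The saw's handle stands in a blind hole of diameter 28, 38 deep, at (-20, 0) in its frame; two gravers stand in it at (35, +-42), up to z = 116
- hanger: steel hanger fixed to the bench. Origin on the bench straight below the middle of the hook; z up. Base 120 by 90 by 10 high centred at y = +62; rod of diameter 12, 321 high, at y = +60. A cross arm clamped to the rod carries a snap hook that lies in the hanger's yz plane and opens upwards (shank on the +y side, tip on the -y side); the saw's arm is to lie across it, along the hanger's x, at y = 0
- saw_clamp (a point): middle of the blade clamp at the free end of the saw's top arm, (0, 0, 233) in the saw's frame: 18 long, 12 thick, 18 high, with a brass thumbscrew out to y = +22; it does not fit through the closed hook. Axes as the saw's
- hanger_mid (a point): point on the hanger 268 above the origin: mid setting of the clamp. The cross arm is clamped so that the inside bottom of the hook's bowl lies anywhere from 15 below to 15 above this point; this is not measured and must be felt (or seen). Bowl 18 wide inside (y -9 to 9), middle flat, steel 6 thick. Tip at y -15, up to 28 above the bowl's bottom; nothing of the cross arm is over 35 above it
- keeper (a joint): spring keeper (brass, 8 wide, 19 long, 3 thick) hinged on the shank at y = +11, its top 28 above the bowl's bottom. 0: shut, level, reaching to the tip; grows in rad as it is pressed down (to 1.4). Pressing past it takes 4 to 8 N, less nearer the tip (best at y -2 to -3; at y +2 it jams); the saw's weight does not open it. It snaps up over the arm 3 to 7 above home and cannot open upwards
- hammer: small hammer lying on the bench, leave alone; origin at the middle of its underside
- anvil: plain steel bench block 60 by 60 by 26 high, leave alone; origin at the centre of its underside
- bowl: round ceramic bowl, diameter 100, 45 high, leave alone; origin at the centre of its underside
Things that resemble listed ones, but are neither listed nor needed, are in the scene too. What is shaped like the saw but blue or pink is not meant.

How it is judged (in metres and radians):
On the way, in this order (a step that is already met when the one before it is completed fails the run):
1. the saw is lifted clear of the block (height (world z) of saw above 0.055 m and contact force between the fingers and saw above 2 N), for 0.1 s.
2. the arm presses the keeper open (value of joint keeper above 0.5 rad).
3. the arm is home under the shut keeper and, still held in the fingers, is tugged down on the hook with more than 7.5 N (x of saw_seat in the frame of hanger between -0.022 and 0.022 m and y of saw_seat in the frame of hanger between -0.009 and 0.009 m and z of saw_seat in the frame of hanger between 0.248 and 0.286 m and value of joint keeper below 0.12 rad and contact force between saw and hanger above 7.5 N and contact force between the fingers and saw above 2 N), for 0.3 s.
At the end, for the whole second after the job is handed in: the saw hangs still and released in the hook's bowl under the shut keeper: saw_seat within 22 mm in x, 9 mm in y of the hook's middle, 248 to 286 mm up; keeper below 0.12 rad; handle within 0.3 rad of plumb; hook carrying over 0.5 N; speed below 0.1 m/s and 0.8 rad/s (x of saw_seat in the frame of hanger between -0.022 and 0.022 m and y of saw_seat in the frame of hanger between -0.009 and 0.009 m and z of saw_seat in the frame of hanger between 0.248 and 0.286 m and value of joint keeper below 0.12 rad and angle between saw's own z axis and vertical below 0.3 rad and linear speed of saw below 0.1 m/s and angular speed of saw below 0.8 rad/s and contact force between saw and hanger above 0.5 N); the robot touches nothing.
It fails at once if more than 15 N between the saw and the hanger (contact force between saw and hanger above 15 N).
It fails at once if the saw is canted by more than 0.3 rad (angle between saw's own z axis and vertical above 0.3 rad).
It fails at once if the saw is let go away from the block while it is not home in the hook (contact force between the fingers and saw below 0.02 N and height (world z) of saw above 0.02 m and not (x of saw_seat in the frame of hanger between -0.022 and 0.022 m and y of saw_seat in the frame of hanger between -0.009 and 0.009 m and z of saw_seat in the frame of hanger between 0.248 and 0.286 m and value of joint keeper below 0.12 rad)).
It fails at once if the hammer, the steel block or the bowl is moved by more than 20 mm (distance of any of hammer, anvil, bowl from where it was at the start of the episode above 0.02 m).
It also fails if it takes over 72 s, if anything falls off the work surface, if the arm or the gripper's body presses on something with over 40 N, if the wrist force passes 120 N, or if a joint passes its speed limit or range.

ROBOT

A 6-joint arm with a two-finger parallel gripper is mounted at the origin on the work surface. World frame = base frame: x ahead of the robot, y to its left, z up, the work surface at z = 0. Lengths are in m, angles in degrees, forces in N, time in s.
With the tool pointing down it reaches from about 0.25 to 0.725 m from the base axis. Payload 9.7 kg.
Tool frame: the origin (TCP) lies midway between the tips of the shut fingers; the grasp point (between the pads) lies 19 mm behind it; z points along the fingers, y is the line along which they close (so a half turn about z gives the same grasp; the last joint's range is limited). The gripper opens to 85 mm and grips with 20 to 120 N. Pads are 22 mm wide; open, the fingers measure 114 mm over their backs; the gripper's body (76 mm by 85 mm) begins 54 mm behind the grasp point. The pads swing forward as they close: fully open they stand 13 mm farther back than shut.
Start: joints at [-69.099, 4.979, 10.078, 95.1, 0, 90], TCP at [0.196, -0.514, 0.231] pointing down, gripper open.
Joint ranges: [-179.16, 179.16], [-48.56, 103.87], [-65.8, 70.77], [-126.05, 130.52], [-82.76, 87.17], [-180, 180]. Speed limits (degrees/s): [127.2, 127.2, 147.25, 180, 180, 180].

INTERFACE

Orientations are given as [roll, pitch, yaw] about the fixed x, y, z axes, in that order (R = Rz(yaw) Ry(pitch) Rx(roll)).
In Python, from workcell import bot gives the robot as it stands. The module is installed in compiled form; this text tells all that it offers.
- The arm moves only by the tool send_rows, never from a script. Its argument "moves" is one flat list of numbers, 7 for each row, row after row: the shift along the world's x, y, z normalised to -1 to 1, where 1 is 0.025 m, then the turn, a rotation vector about the world's x, y, z normalised to -1 to 1, where 1 is 0.15 rad, then the closure, from -1 (fully open) to 1 (shut), so that 0 is half open. A call has 1 to 8 rows; each row shifts and turns the commanded pose from where the row before left it; what a row does not reach is not made up. A row lasts 1/8 s, in which the tool goes at most 62.5 mm and 10.7 degrees, less where a joint would pass 70% of its speed; a pose out of reach is approached as far as the arm can. A call with a number of a shift or a turn outside -1 to 1 is refused whole. A call with a gripper value outside its range is refused whole. The fingers move at their own pace and stop on an object; "squeeze" is the grip in N (left out, the last holds). Time passes only in rows, so rows that do not move let the fingers close. It gives the time, the measured TCP pose, the force, the opening and the grip force at its end, in the units of the state.
- bot.get_obs(): the state, without advancing time (a new reading comes with each control period).
- bot.camera(name): name is "scene" or "top"; returns a dict with "color" (480x640x3 uint8, red, green, blue), "camera_matrix" (3x3 intrinsics, pixels), "R" (3x3) and "t" (3): a world point X has camera coordinates R X + t. Camera axes: x right, y down, z forward; pixel columns grow to the right and rows downward; lengths in m; the calibration is good to about 2 mm. A picture is of the moment at which its call begins. There is no depth.
- bot.job_done(): hands the job in; it is judged then, once.
Trained networks look in the newest picture that a camera, given by its name, has taken for a name from the list of things; names that differ only in an ending like _2 or _b are one class to them, and where a whole thing is asked for, a point or a joint stands for the part that bears it (a point fixed in the world has none). Each returns a list of dicts, best first, with "p" (0 to 1); they miss things now and then, are a little off and sometimes report something else, mostly with a low value. They report only what shows in the picture. A call takes as long as a camera call. They do not tell look-alikes from the thing itself.
- bot.boxes_of(camera, query): "extent" ([left, top, right, bottom] in pixels, round what is visible of it).
- bot.trace(camera, query): "region" (480x640 bool, what is visible of it) and "extent" ([left, top, right, bottom] in pixels, round what is visible of it).
- bot.landmark_of(camera, query): "pixel" ([column, row] in pixels: a listed point, or the origin of a listed thing).
The state is a dict: "time": time; "q": joint angles; "qd": joint speeds; "joint_efforts": joint torques, N m; "ee_pos": TCP position; "tcp_rot": TCP orientation; "wrist_force": force on the tool from outside, world axes, zero at the start; "torque": the same for the moment, N m; "opening": finger opening in m; "grasp_force": force on a finger pad.
Only numpy, scipy, OpenCV 4.12 (cv2) and the standard library are available. Lean on these libraries where they do the work, as an engineer would, in place of code of your own. Each camera call takes 0.05 s, during which the arm holds its last target. There are 200 camera calls.

## Working session

There is one attempt and no reset: what is moved stays moved. The work goes in short steps, Python scripts to look and compute and a tool call to move; the robot and the scene stay as the last step left them, time stands still between calls to the robot, and variables do not carry over. Pictures are saved under pics/ and viewed, at most 10 in all, crops included, and the job is handed in when it is done.

Besides the shell and the picture viewer there is one more tool, called after ">>>" as name(argument=value, ...) on one line, values as JSON. send_rows: Moves the arm, as the interface text tells. Its arguments: {"type":"object","properties":{"moves":{"type":"array"},"squeeze":{"type":"number"}},"required":["moves"]}

```bash
mkdir -p pics; cat > h.py <<'E'
from workcell import bot
import numpy as np, cv2
def cams():
    return {n:bot.camera(n) for n in("scene","top")}
def ray(c,px):
    K,R,t=map(np.array,(c["camera_matrix"],c["R"],c["t"]))
    d=R.T@np.linalg.inv(K)@np.array([px[0],px[1],1.]); return -R.T@t,d/np.linalg.norm(d)
def atz(c,px,z):
    o,d=ray(c,px); return o+d*(z-o[2])/d[2]
def tri(rs):
    A=sum(np.eye(3)-np.outer(d,d) for o,d in rs); b=sum((np.eye(3)-np.outer(d,d))@o for o,d in rs)
    p=np.linalg.solve(A,b); return p,[np.linalg.norm(np.cross(p-o,d)) for o,d in rs]
def proj(c,X):
    v=np.array(c["R"])@X+c["t"]; v=np.array(c["camera_matrix"])@v; return v[:2]/v[2]
E
python3 - <<'E'
from h import *
np.set_printoptions(precision=3,suppress=True)
C=cams()
for n in C:
    cv2.imwrite(f"pics/{n}0.png",C[n]["color"][:,:,::-1])
    o,d=ray(C[n],(320,240));print(n,o,d)
    for q in["saw","saw_grip","saw_seat","saw_clamp","block","hanger","hanger_mid","hammer","anvil","bowl"]:
        print(q,[(np.round(r["pixel"]),round(r["p"],2)) for r in bot.landmark_of(n,q)][:4])
    for q in["saw","hanger","keeper"]:
        print(q,[(np.round(r["extent"]),round(r["p"],2)) for r in bot.boxes_of(n,q)][:4])
print(bot.get_obs())
E
```

```text
scene [ 1.26  -0.256  0.73 ] [-0.765  0.324 -0.557]
saw [(array([174., 296.]), 0.9), (array([362., 216.]), 0.86), (array([193., 341.]), 0.76)]
saw_grip [(array([176., 228.]), 0.92), (array([ 95., 274.]), 0.68), (array([303., 247.]), 0.68)]
saw_seat [(array([ 87., 288.]), 0.97), (array([317., 253.]), 0.94), (array([177., 235.]), 0.59)]
saw_clamp [(array([ 81., 293.]), 0.96), (array([325., 256.]), 0.63), (array([173., 246.]), 0.6)]
block [(array([194., 348.]), 0.9)]
hanger [(array([382., 299.]), 0.68)]
hanger_mid [(array([397., 203.]), 0.62)]
hammer [(array([341., 405.]), 0.58)]
anvil [(array([314., 330.]), 0.68)]
bowl [(array([281., 289.]), 0.9)]
saw [(array([172., 225., 194., 333.]), 0.95), (array([ 76., 270., 176., 305.]), 0.93), (array([302., 216., 368., 259.]), 0.57), (array([272., 362., 412., 427.]), 0.23)]
hanger [(array([367., 173., 431., 306.]), 0.69)]
keeper []
top [0.393 0.053 1.344] [ 0.08  -0.004 -0.997]
saw [(array([453., 299.]), 0.84), (array([189., 370.]), 0.56), (array([446., 229.]), 0.55)]
saw_grip [(array([536., 376.]), 0.84), (array([295., 333.]), 0.81)]
saw_seat [(
[... 448 characters left out ...]
227.]), 0.39)]
saw [(array([454., 295., 550., 380.]), 0.95), (array([186., 303., 298., 376.]), 0.87), (array([442., 222., 478., 272.]), 0.79)]
hanger [(array([194., 188., 250., 255.]), 0.61), (array([442., 223., 477., 273.]), 0.61)]
keeper []
{'time': 1.4, 'q': array([-69.098,   4.978,  10.079,  95.1  ,   0.002,  89.999]), 'qd': array([ 0.01 ,  0.036,  0.057, -0.039, -0.008,  0.07 ]), 'joint_efforts': array([  0.   , -52.01 ,  46.486,   0.002,   0.   ,  -0.   ]), 'ee_pos': array([ 0.196, -0.514,  0.231]), 'tcp_rot': array([180.   ,  -0.002,  20.903]), 'wrist_force': array([-0.306, -0.567,  0.119]), 'torque': array([-0.001, -0.003,  0.005]), 'grasp_force': 0.0, 'opening': 0.08543142336664615}
```

View pics/scene0.png

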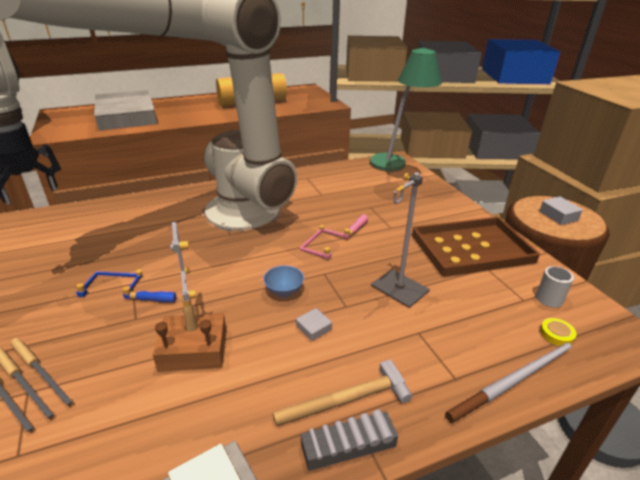

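View pics/top0.png

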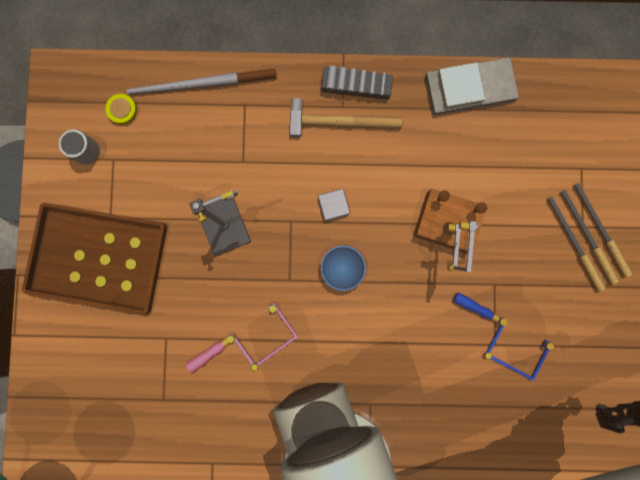

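Candidates for the saw are the grey one upright in the block (scene 172–194, 225–333; top 442–478, 222–272), the blue one lying at top (500,335), and the pink one lying at top (240,340). Only the grey one is steel and stands in the block, so that is the one meant. I'll confirm it in an enlarged crop.

```bash
python3 - <<'E'
from h import *
a=cv2.imread("pics/top0.png");b=cv2.imread("pics/scene0.png")
f=lambda i,x,y,w,h,W,H:cv2.resize(i[y:y+h,x:x+w],(W,H),interpolation=cv2.INTER_CUBIC)
o=np.hstack([np.vstack([f(a,410,185,80,60+40,320,400),]),f(b,145,210,80,100,320,400)])
p=np.hstack([f(a,180,180,80,50,320,200),f(b,360,160,80,50,320,200)])
cv2.imwrite("pics/crop1.png",np.vstack([o,p]))
E
```

```text
(no output)
```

View pics/crop1.png

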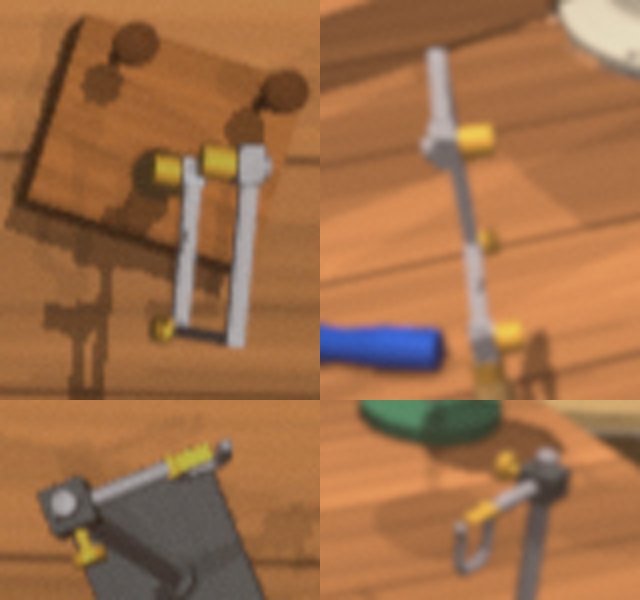

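The crop confirms it: a grey steel U stands in the block, with its clamp at top (473,226) and scene (175,246), and its spine corner at top (469,270) and scene (174,223). The hook's tip is at top (236,192) and scene (395,192), its bowl bottom at scene (397,202), and the rod top at top (196,206). Next I triangulate these.

```bash
python3 - <<'E'
from h import *
np.set_printoptions(precision=4,suppress=True)
C=cams();s,t=C["scene"],C["top"]
T=lambda a,b:print(*tri([ray(s,a),ray(t,b)]))
print("clamp");T((175,246),(473,225.7))
print("corner");T((174.3,222.8),(468.8,271))
print("tip");T((395,192),(236.2,192.5))
print("rodtop",atz(t,(195.8,205.8),.321),atz(s,(417,176),.321))
print("baseorigin",atz(t,(251,216),0),atz(s,(382,299),0))
for n,c in C.items():
  for q in("block","hanger"):
    r=bot.trace(n,q)[0];m=r["region"].astype(np.uint8)
    print(n,q,r["p"],cv2.minAreaRect(cv2.findNonZero(m)))
r=bot.trace("top","saw")
for x in r: print(x["p"],x["extent"])
E
```

```text
clamp
[ 0.5147 -0.2397  0.2449] [np.float64(0.0011267467385342202), np.float64(0.001126746738534151)]
corner
[ 0.4288 -0.2307  0.2452] [np.float64(0.0017864943742241495), np.float64(0.0017864943742240595)]
tip
[0.5606 0.204  0.3008] [np.float64(0.0017961161897292373), np.float64(0.001796116189729144)]
rodtop [0.5312 0.2703 0.321 ] [0.547  0.2645 0.321 ]
baseorigin [0.5536 0.2092 0.    ] [0.5526 0.2128 0.    ]
scene block 0.95 ((188.60205078125, 342.592529296875), (55.22701644897461, 74.4237060546875), 87.20729064941406)
scene hanger 0.88 ((411.5639343261719, 240.26889038085938), (57.22254180908203, 132.61012268066406), 14.184294700622559)
top block 0.92 ((449.8750305175781, 220.6337432861328), (62.381595611572266, 53.42571258544922), 18.034286499023438)
top hanger 0.71 ((219.84146118164062, 224.07318115234375), (57.53441619873047, 49.2572021484375), 75.52970886230469)
0.89 [442.9, 221.2, 477.1, 272.6]
0.78 [189.6, 306.3, 295.0, 374.0]
0.66 [452.8, 291.3, 554.3, 380.0]
```

```bash
python3 - <<'E'
from h import *
np.set_printoptions(precision=4,suppress=True)
C=cams();s,t=C["scene"],C["top"]
print("spine low outer",atz(t,(410+181/4,185+334/4),.131),"top outer",atz(t,(410+235/4,185+346/4),.249))
print("clamp top",atz(t,(473,225.7),.252),"lower arm far end",atz(t,(410+190/4,185+160/4),.136))
print("scene spine-low",*tri([ray(s,(145+167/4,210+250/4)),ray(t,(410+190/4,185+165/4))]))
u=lambda x,y,z:np.array([x,y,z])
# predicted seat pose in hook for upright saw, and bowl inner bottom pixel
for b in(.258,.268,.278): print(b,proj(s,u(.554,.216,b)),"tip",proj(s,u(.554+.0057,.216-.0139,b+.028)),proj(t,u(.5597,.2021,b+.028)))
print("yaw",np.degrees(np.arctan2(-.009,.0859)))
E
```

```text
spine low outer [ 0.4369 -0.2341  0.131 ] top outer [ 0.4275 -0.2315  0.249 ]
clamp top [ 0.5137 -0.2389  0.252 ] lower arm far end [ 0.5274 -0.2376  0.136 ]
scene spine-low [ 0.5198 -0.2267  0.1813] [np.float64(9.15259509468045e-06), np.float64(9.152595094680004e-06)]
0.258 [395.2139 207.6644] tip [392.2937 198.3845] [237.4869 193.8294]
0.268 [395.7437 203.5614] tip [392.8198 194.1166] [236.7419 192.9529]
0.278 [396.2798 199.4095] tip [393.3523 189.7965] [235.9828 192.0597]
yaw -5.981227871306309
```

>>> send_rows(moves=[1, 1, 1, 0, 0, -0.5, -1, 1, 1, 1, 0, 0, -0.5, -1, 1, 1, 1, 0, 0, -0.5, -1, 1, 1, 1, 0, 0, -0.5, -1, 1, 1, 0, 0, 0, -0.5, -1, 1, 1, 0, 0, 0, -0.5, -1, 1, 1, 0, 0, 0, -0.1, -1, 1, 1, 0, 0, 0, 0, -1], squeeze=100)

```text
time: 2.85
ee_pos: [0.3969, -0.3129, 0.3314]
tcp_rot: [180.0, -0.0, -5.8]
wrist_force: [0.1, 0.5, 0.4]
opening: 0.0852
grasp_force: 0.0
```

>>> send_rows(moves=[0.43, 0.81, 0, 0, -0.53, 0, -1, 0.43, 0.81, 0, 0, 0, 0, -1, 0.43, 0.81, 0, 0, 0, 0, -1, 0.43, 0.81, -0.2, 0, 0, 0, -1, 0, 0, -0.8, 0, 0, 0, -1, 0, 0, -0.5, 0, 0, 0, -1, 0, 0, 0, 0, 0, 0, -1])

```text
time: 3.72
ee_pos: [0.4388, -0.2328, 0.293]
tcp_rot: [-179.5, -4.5, -5.8]
wrist_force: [0.0, 0.9, 0.5]
opening: 0.0856
grasp_force: 0.0
```

```bash
python3 - <<'E'
from h import *
np.set_printoptions(precision=4,suppress=True)
C=cams();s,t=C["scene"],C["top"];o=bot.get_obs();print(o["ee_pos"],o["tcp_rot"],o["wrist_force"])
f=lambda i,x,y,w,h,W,H:cv2.resize(i[y:y+h,x:x+w,::-1],(W,H),interpolation=cv2.INTER_CUBIC)
cv2.imwrite("pics/g1.png",np.hstack([f(t["color"],420,200,80,100,400,500),f(s["color"],135,180,80,100,400,500)]))
E
```

```text
[ 0.4391 -0.233   0.2943] [-179.5513   -4.5505   -5.79  ] [ 0.0073  0.8463 -0.8426]
```

View pics/g1.png

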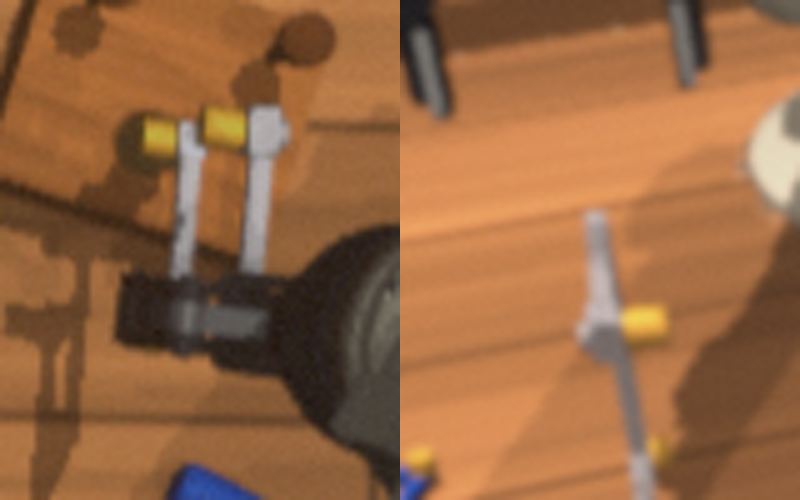

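The gripper straddles the corner at top (450,265), and the arm lies between the fingers. I descend and close.

>>> send_rows(moves=[0.05, 0.03, -0.9, 0, 0, 0, -1, 0, 0, -0.9, 0, 0, 0, -1, 0, 0, -0.95, 0, 0, 0, -1, 0, 0, 0, 0, 0, 0, -1, 0, 0, 0, 0, 0, 0, 0.3, 0, 0, 0, 0, 0, 0, 0.6, 0, 0, 0, 0, 0, 0, 0.8, 0, 0, 0, 0, 0, 0, 0.9], squeeze=100)

```text
time: 4.82
ee_pos: [0.4406, -0.2321, 0.2254]
tcp_rot: [-179.6, -4.6, -5.8]
wrist_force: [0.7, 0.7, 0.2]
opening: 0.0122
grasp_force: 0.0
```

>>> send_rows(moves=[0, 0, 0, 0, 0, 0, 1, 0, 0, 0, 0, 0, 0, 1, 0, 0, 0, 0, 0, 0, 1, 0, 0, 0, 0, 0, 0, 1])

```text
time: 5.32
ee_pos: [0.4405, -0.2321, 0.2253]
tcp_rot: [-179.6, -4.6, -5.8]
wrist_force: [-2.2, 1.0, 4.7]
opening: 0.0056
grasp_force: 97.9
```

>>> send_rows(moves=[-0.03, 0, 0.4, 0, 0, 0, 1, -0.03, 0, 0.4, 0, 0, 0, 1, -0.04, 0, 0.5, 0, 0, 0, 1, -0.04, 0, 0.5, 0, 0, 0, 1, 0, 0, 0.5, 0, 0, 0, 1])

```text
time: 5.95
ee_pos: [0.4368, -0.2321, 0.2836]
tcp_rot: [-179.6, -4.5, -5.8]
wrist_force: [0.2, -1.4, -1.0]
opening: 0.0055
grasp_force: 98.1
```

```bash
python3 - <<'E'
from h import *
C=cams();o=bot.get_obs();print({k:np.round(o[k],3) for k in("ee_pos","tcp_rot","wrist_force","torque","opening","grasp_force")})
for n in C:
    print(n,[(q,np.round(r["pixel"],1),round(r["p"],2)) for q in("saw","saw_clamp","saw_seat") for r in bot.landmark_of(n,q)])
t,s=C["top"],C["scene"]
f=lambda i,x,y,w,h,W,H:cv2.resize(i[y:y+h,x:x+w,::-1],(W,H),interpolation=cv2.INTER_CUBIC)
cv2.imwrite("pics/g2.png",np.hstack([f(t["color"],420,200,80,110,400,550),f(s["color"],145,180,80,110,400,550)]))
E
```

```text
{'ee_pos': array([ 0.437, -0.232,  0.284]), 'tcp_rot': array([-179.594,   -4.64 ,   -5.76 ]), 'wrist_force': array([ 0.657,  0.361, -1.761]), 'torque': array([-0.027,  0.162, -0.04 ]), 'opening': np.float64(0.006), 'grasp_force': np.float64(98.219)}
scene [('saw', array([363.2, 217. ]), 0.85), ('saw', array([189.3, 320.9]), 0.59), ('saw_clamp', array([ 80.8, 295.1]), 0.96), ('saw_clamp', array([167. , 218.7]), 0.75), ('saw_clamp', array([325.5, 256.7]), 0.58), ('saw_seat', array([316.2, 253.1]), 0.93), ('saw_seat', array([169.9, 211.7]), 0.87), ('saw_seat', array([ 88.8, 284.9]), 0.84)]
top [('saw', array([449.5, 226.1]), 0.87), ('saw', array([453.7, 299.4]), 0.86), ('saw', array([188.9, 365.1]), 0.67), ('saw_clamp', array([275. , 303.1]), 0.92), ('saw_clamp', array([481.8, 223.8]), 0.6), ('saw_seat', array([280.7, 313. ]), 0.81), ('saw_seat', array([481.2, 239.8]), 0.67)]
```

View pics/g2.png

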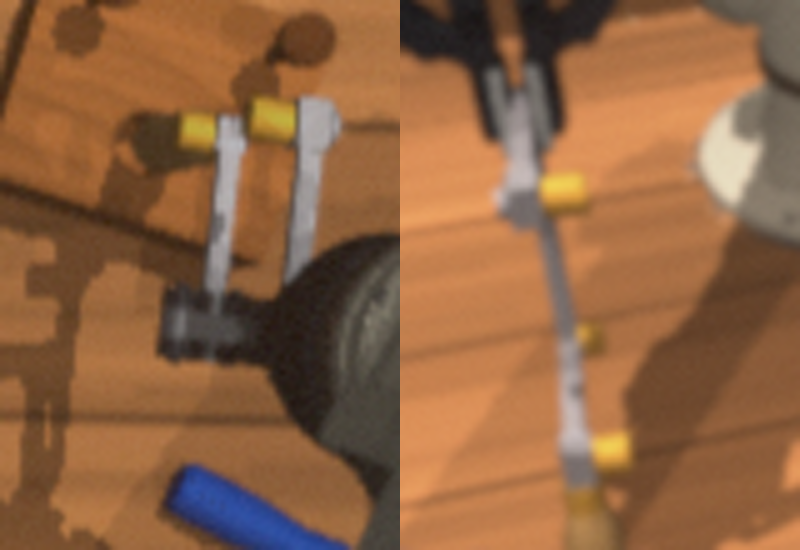

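```bash
cat >> h.py <<'E'
from scipy.spatial.transform import Rotation as Ro
def tool():
    o=bot.get_obs(); return np.array(o["ee_pos"]),Ro.from_euler("xyz",o["tcp_rot"],degrees=True).as_matrix()
E
python3 - <<'E'
from h import *
np.set_printoptions(precision=4,suppress=True)
C=cams();s,t=C["scene"],C["top"]
p,R=tool()
cl,e=tri([ray(s,(169,219.5)),ray(t,(483.4,224.4))]);print(cl,e)
g=p-.019*R[:,2];print("grip",g, "clamp in tool",R.T@(cl-g))
# spine low outer corner, lower clamp (top crop 230,130 ; scene crop 573,440)
lc,e=tri([ray(s,(145+(573-400)/5,180+440/5)),ray(t,(420+229/5,200+132/5))]);print("low",lc,e,"up-low",cl-lc)
E
```

```text
[ 0.5112 -0.2419  0.3023] [np.float64(0.002229358587312827), np.float64(0.002229358587312776)]
grip [ 0.4353 -0.232   0.3011] clamp in tool [0.0763 0.0023 0.0048]
low [ 0.5185 -0.2391  0.195 ] [np.float64(0.0008253244275638884), np.float64(0.0008253244275638696)] up-low [-0.0073 -0.0028  0.1073]
```

>>> send_rows(moves=[0, 0, 0.6, 0, 0, 0, 1, 0, 0, 0.8, 0, 0, 0, 1, 0, 0, 0.8, 0, 0, 0, 1, 0, 0, 0.2, 0, 0, 0, 1])

```text
time: 6.95
ee_pos: [0.4372, -0.2322, 0.3435]
tcp_rot: [-179.6, -4.6, -5.8]
wrist_force: [-0.2, -0.0, -1.4]
opening: 0.0054
grasp_force: 98.2
```

>>> send_rows(moves=[0.17, 0.95, 0, 0, 0.27, 0.2, 1, 0.17, 0.95, 0, 0, 0.26, 0.2, 1, 0.17, 0.95, 0, 0, 0, 0.2, 1, 0.17, 0.95, 0, 0, 0, 0.2, 1, 0.17, 0.95, 0, 0, 0, 0.2, 1, 0.17, 0.95, 0, 0, 0, 0.2, 1, 0.17, 0.95, 0, 0, 0, 0.2, 1, 0.17, 0.95, 0, 0, 0, 0.2, 1])

```text
time: 7.95
ee_pos: [0.471, -0.0413, 0.3417]
tcp_rot: [-179.9, 0.1, 8.1]
wrist_force: [-0.5, -0.0, -1.6]
opening: 0.0056
grasp_force: 98.0
```

>>> send_rows(moves=[0.2, 0.95, 0, 0, 0, 0.24, 1, 0.2, 0.95, 0, 0, 0, 0.24, 1, 0.2, 0.95, 0, 0, 0, 0.24, 1, 0.2, 0.95, 0, 0, 0, 0.24, 1, 0.2, 0.8, 0, 0, 0, 0.24, 1, 0.2, 0.7, 0, 0, 0, 0.24, 1, 0.2, 0.5, 0, 0, 0, 0.24, 1, 0, 0, 0, 0, 0, 0, 1])

```text
time: 8.95
ee_pos: [0.5062, 0.1035, 0.342]
tcp_rot: [-179.9, 0.1, 22.5]
wrist_force: [0.3, -0.9, -2.2]
opening: 0.0059
grasp_force: 98.2
```

```bash
python3 - <<'E'
from h import *
np.set_printoptions(precision=4,suppress=True)
C=cams();o=bot.get_obs();print(o["ee_pos"],o["tcp_rot"],o["wrist_force"],o["torque"],o["opening"])
t,s=C["top"],C["scene"]
f=lambda i,x,y,w,h,W,H:cv2.resize(i[y:y+h,x:x+w,::-1],(W,H),interpolation=cv2.INTER_CUBIC)
cv2.imwrite("pics/k1.png",np.hstack([f(t["color"],180,170,100,100,400,400),f(s["color"],330,130,100,100,400,400)]))
E
```

```text
[0.506  0.1027 0.3425] [-179.8738    0.0299   22.4217] [-0.3595 -0.5567 -2.4264] [-0.0341  0.0357  0.0385] 0.0056324237772065675
```

View pics/k1.png

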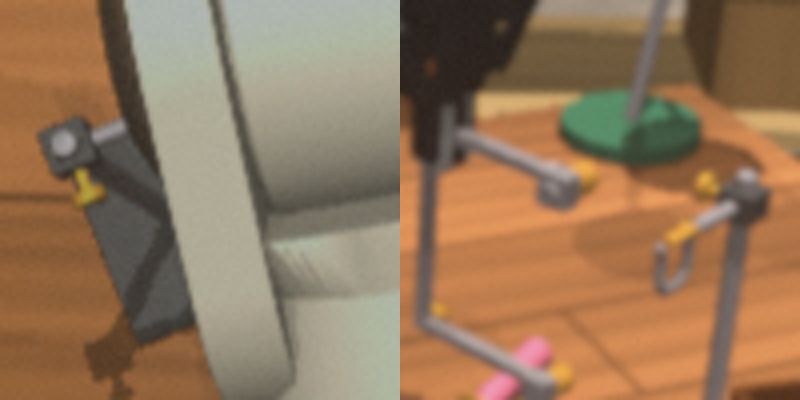

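```bash
python3 - <<'E'
from h import *
np.set_printoptions(precision=4,suppress=True)
C=cams();s,t=C["scene"],C["top"]
p,R=tool();g=p-.019*R[:,2]
S=lambda x,y,z:g+R@np.array([x+.076,-y,-(z-.238)])   # saw frame -> world
print("now scene: clamp",proj(s,S(0,0,.233)),"seen 370.5,177; corner low",proj(s,S(-.083,0,.123)),"seen",330+25/4,130+322/4,"clampside low",proj(s,S(-.0,0,.123)),"spine top",proj(s,S(-.083,0,.225)),"seen spine x",330+28/4, "at y 170")
p0=np.array([.437,-.232,.284]);R0=Ro.from_euler("xyz",[-179.594,-4.64,-5.76],degrees=True).as_matrix()
cl=p0-.019*R0[:,2]+R0@np.array([.076,0,.005])
print("g2 clamp FK",cl,"scene",proj(s,cl),"seen 169,219.5  top",proj(t,cl),"seen 483.4,224.4")
cl=cl+R0@np.array([0,0,-.008]); print("top face",proj(t,cl))
E
```

```text
now scene: clamp [368.3407 175.8633] seen 370.5,177; corner low [334.9627 209.8113] seen 336.25 210.5 clampside low [364.1956 224.6578] spine top [336.7366 166.2763] seen spine x 337.0 at y 170
g2 clamp FK [ 0.5112 -0.2396  0.3041] scene [168.8439 218.2795] seen 169,219.5  top [481.1415 224.0508] seen 483.4,224.4
top face [482.3974 223.9313]
```

The scene view shows the hook's tip at (395,192) and its bowl at (398,202), clear of the saw. The bowl's bottom is at about 0.275. I move over the hook and come down close to the keeper.

>>> send_rows(moves=[0.07, 0.94, 0, 0, 0, 0, 1, 0.07, 0.94, 0, 0, 0, 0, 1, 0.07, 0.94, 0, 0, 0, 0, 1, 0.07, 0.94, 0, 0, 0, 0, 1, 0, 0, -0.6, 0, 0, 0, 1, 0, 0, -0.6, 0, 0, 0, 1, 0, 0, -0.4, 0, 0, 0, 1, 0, 0, 0, 0, 0, 0, 1])

```text
time: 10.15
ee_pos: [0.5128, 0.1965, 0.3021]
tcp_rot: [-179.9, 0.1, 22.4]
wrist_force: [-0.1, 0.4, -0.8]
opening: 0.0058
grasp_force: 98.2
```

```bash
python3 - <<'E'
from h import *
np.set_printoptions(precision=4,suppress=True)
s=bot.camera("scene");o=bot.get_obs();print(o["ee_pos"],o["tcp_rot"],o["wrist_force"],o["torque"],o["opening"])
p,R=tool();g=p-.019*R[:,2]
S=lambda x,y,z:g+R@np.array([x+.076,-y,-(z-.238)])
print(proj(s,S(0,0,.233)),proj(s,S(-.03,0,.235)))
cv2.imwrite("pics/k2.png",cv2.resize(s["color"][155:230,345:445,::-1],(800,600),interpolation=cv2.INTER_CUBIC))
E
```

```text
[0.5129 0.1966 0.3028] [-179.867     0.012    22.4143] [ 0.3746  0.354  -2.0117] [-0.0514  0.0742  0.0742] 0.005716253862277996
[409.9404 188.2143] [398.0798 182.3993]
```

View pics/k2.png

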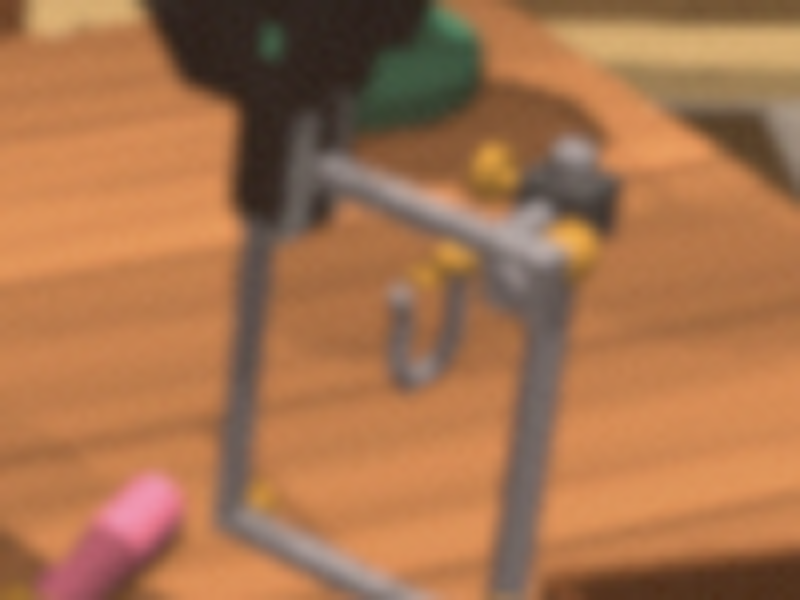

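The arm's seat at crop (437,227) hangs over the keeper's middle to tip half at crop (431,275), so it is aligned. I lower it in small steps.

>>> send_rows(moves=[0, 0, -0.2, 0, 0, 0, 1, 0, 0, -0.2, 0, 0, 0, 1, 0, 0, 0, 0, 0, 0, 1])

```text
time: 10.58
ee_pos: [0.5128, 0.1969, 0.2921]
tcp_rot: [-179.9, 0.0, 22.4]
wrist_force: [0.5, 0.6, -1.7]
opening: 0.0056
grasp_force: 98.2
```

>>> send_rows(moves=[0, 0, -0.1, 0, 0, 0, 1, 0, 0, 0, 0, 0, 0, 1])

```text
time: 10.82
ee_pos: [0.513, 0.197, 0.2906]
tcp_rot: [-179.9, -0.0, 22.4]
wrist_force: [-1.1, -1.0, 2.4]
opening: 0.0061
grasp_force: 98.9
```

>>> send_rows(moves=[0, 0, -0.08, 0, 0, 0, 1, 0, 0, 0, 0, 0, 0, 1])

```text
time: 11.08
ee_pos: [0.513, 0.197, 0.2883]
tcp_rot: [-179.9, -0.0, 22.4]
wrist_force: [-0.9, 0.0, 4.0]
opening: 0.0056
grasp_force: 99.0
```

>>> send_rows(moves=[0, 0, -0.08, 0, 0, 0, 1, 0, 0, 0, 0, 0, 0, 1])

```text
time: 11.32
ee_pos: [0.5132, 0.1969, 0.286]
tcp_rot: [-179.9, -0.0, 22.4]
wrist_force: [0.5, -1.5, 4.5]
opening: 0.0059
grasp_force: 99.1
```

>>> send_rows(moves=[0, 0, -0.08, 0, 0, 0, 1, 0, 0, 0, 0, 0, 0, 1])

```text
time: 11.58
ee_pos: [0.5131, 0.1967, 0.2837]
tcp_rot: [-179.9, 0.0, 22.4]
wrist_force: [1.0, -2.3, 3.0]
opening: 0.0058
grasp_force: 98.9
```

>>> send_rows(moves=[0, 0, -0.08, 0, 0, 0, 1, 0, 0, 0, 0, 0, 0, 1])

```text
time: 11.82
ee_pos: [0.513, 0.1968, 0.2817]
tcp_rot: [-179.9, 0.0, 22.4]
wrist_force: [2.3, -2.7, 2.0]
opening: 0.0057
grasp_force: 98.9
```

>>> send_rows(moves=[0, 0, -0.08, 0, 0, 0, 1, 0, 0, 0, 0, 0, 0, 1])

```text
time: 12.08
ee_pos: [0.5129, 0.1968, 0.2797]
tcp_rot: [-179.9, 0.0, 22.4]
wrist_force: [1.6, -4.5, 2.4]
opening: 0.0054
grasp_force: 98.8
```

>>> send_rows(moves=[0, 0, -0.08, 0, 0, 0, 1, 0, 0, 0, 0, 0, 0, 1])

```text
time: 12.32
ee_pos: [0.5129, 0.1968, 0.2777]
tcp_rot: [-179.9, 0.0, 22.4]
wrist_force: [1.5, -3.9, 0.6]
opening: 0.0056
grasp_force: 98.6
```

>>> send_rows(moves=[0, 0, -0.08, 0, 0, 0, 1, 0, 0, 0, 0, 0, 0, 1])

```text
time: 12.58
ee_pos: [0.5129, 0.1969, 0.2757]
tcp_rot: [-179.9, 0.0, 22.4]
wrist_force: [2.1, -3.0, 1.4]
opening: 0.0055
grasp_force: 98.6
```

>>> send_rows(moves=[0, 0, -0.08, 0, 0, 0, 1, 0, 0, 0, 0, 0, 0, 1])

```text
time: 12.82
ee_pos: [0.5129, 0.1969, 0.2737]
tcp_rot: [-179.9, 0.0, 22.4]
wrist_force: [1.9, -3.0, -0.8]
opening: 0.0059
grasp_force: 98.5
```

>>> send_rows(moves=[0, 0, -0.08, 0, 0, 0, 1, 0, 0, 0, 0, 0, 0, 1])

```text
time: 13.08
ee_pos: [0.5129, 0.1968, 0.2716]
tcp_rot: [-179.9, 0.0, 22.4]
wrist_force: [2.7, -4.5, -1.4]
opening: 0.0057
grasp_force: 98.4
```

>>> send_rows(moves=[0, 0, -0.08, 0, 0, 0, 1, 0, 0, 0, 0, 0, 0, 1])

```text
time: 13.32
ee_pos: [0.5129, 0.1968, 0.2697]
tcp_rot: [-179.9, 0.0, 22.4]
wrist_force: [1.9, -3.6, -1.9]
opening: 0.0056
grasp_force: 98.5
```

>>> send_rows(moves=[0, 0, -0.06, 0, 0, 0, 1, 0, 0, 0, 0, 0, 0, 1])

```text
time: 13.58
ee_pos: [0.5129, 0.1969, 0.2684]
tcp_rot: [-179.9, 0.0, 22.4]
wrist_force: [2.1, -4.0, -1.9]
opening: 0.0056
grasp_force: 98.4
```

>>> send_rows(moves=[0, 0, -0.05, 0, 0, 0, 1, 0, 0, 0, 0, 0, 0, 1])

```text
time: 13.82
ee_pos: [0.5127, 0.1973, 0.2671]
tcp_rot: [-179.8, 0.0, 22.5]
wrist_force: [0.1, 0.4, -1.2]
opening: 0.0053
grasp_force: 98.4
```

>>> send_rows(moves=[0, 0, -0.05, 0, 0, 0, 1, 0, 0, 0, 0, 0, 0, 1])

```text
time: 14.08
ee_pos: [0.5128, 0.1972, 0.2658]
tcp_rot: [-179.8, 0.0, 22.5]
wrist_force: [0.1, 0.6, -2.0]
opening: 0.0058
grasp_force: 98.4
```

>>> send_rows(moves=[0, 0, -0.04, 0, 0, 0, 1, 0, 0, 0, 0, 0, 0, 1])

```text
time: 14.32
ee_pos: [0.5129, 0.197, 0.2649]
tcp_rot: [-179.9, 0.0, 22.4]
wrist_force: [-0.6, -0.4, -2.1]
opening: 0.0058
grasp_force: 98.4
```

The lateral force vanished at z≈0.267, so the keeper has snapped. Next I feel for the bowl.

>>> send_rows(moves=[0, 0, -0.03, 0, 0, 0, 1, 0, 0, 0, 0, 0, 0, 1])

```text
time: 14.58
ee_pos: [0.5129, 0.1969, 0.2642]
tcp_rot: [-179.9, 0.0, 22.4]
wrist_force: [-0.5, -0.1, -2.4]
opening: 0.0056
grasp_force: 98.4
```

>>> send_rows(moves=[0, 0, -0.03, 0, 0, 0, 1, 0, 0, 0, 0, 0, 0, 1])

```text
time: 14.82
ee_pos: [0.5129, 0.1969, 0.2635]
tcp_rot: [-179.9, 0.0, 22.4]
wrist_force: [0.0, -0.6, -1.2]
opening: 0.0056
grasp_force: 98.4
```

>>> send_rows(moves=[0, 0, -0.03, 0, 0, 0, 1, 0, 0, 0, 0, 0, 0, 1])

```text
time: 15.08
ee_pos: [0.513, 0.1969, 0.2628]
tcp_rot: [-179.9, 0.0, 22.4]
wrist_force: [0.1, -1.3, -2.0]
opening: 0.0053
grasp_force: 98.4
```

>>> send_rows(moves=[0, 0, -0.03, 0, 0, 0, 1, 0, 0, 0, 0, 0, 0, 1])

```text
time: 15.32
ee_pos: [0.513, 0.197, 0.2624]
tcp_rot: [-179.9, -0.0, 22.4]
wrist_force: [-1.0, 0.2, 0.2]
opening: 0.0059
grasp_force: 98.7
```

>>> send_rows(moves=[0, 0, -0.025, 0, 0, 0, 1, 0, 0, 0, 0, 0, 0, 1])

```text
time: 15.58
ee_pos: [0.5131, 0.197, 0.2619]
tcp_rot: [-179.9, -0.0, 22.4]
wrist_force: [-0.9, -0.7, 4.4]
opening: 0.0058
grasp_force: 99.1
```

>>> send_rows(moves=[0, 0, -0.02, 0, 0, 0, 1, 0, 0, 0, 0, 0, 0, 1])

```text
time: 15.82
ee_pos: [0.5131, 0.197, 0.2616]
tcp_rot: [-179.9, -0.1, 22.4]
wrist_force: [-1.3, -0.8, 5.9]
opening: 0.0057
grasp_force: 99.5
```

>>> send_rows(moves=[0, 0, -0.012, 0, 0, 0, 1, 0, 0, 0, 0, 0, 0, 1])

```text
time: 16.08
ee_pos: [0.5131, 0.197, 0.2615]
tcp_rot: [-179.9, -0.1, 22.4]
wrist_force: [-1.7, -1.1, 7.1]
opening: 0.0056
grasp_force: 99.6
```

>>> send_rows(moves=[0, 0, 0, 0, 0, 0, 1, 0, 0, 0, 0, 0, 0, 1])

```text
time: 16.32
ee_pos: [0.5131, 0.197, 0.2615]
tcp_rot: [-179.9, -0.1, 22.4]
wrist_force: [-1.8, -0.5, 6.5]
opening: 0.0054
grasp_force: 99.6
```

>>> send_rows(moves=[0, 0, 0, 0, 0, 0, 1, 0, 0, 0, 0, 0, 0, 1])

```text
time: 16.58
ee_pos: [0.5131, 0.197, 0.2615]
tcp_rot: [-179.9, -0.1, 22.4]
wrist_force: [-2.0, -1.2, 6.6]
opening: 0.0058
grasp_force: 99.6
```

>>> send_rows(moves=[0, 0, -0.012, 0, 0, 0, 1, 0, 0, 0, 0, 0, 0, 1, 0, 0, 0, 0, 0, 0, 1, 0, 0, 0, 0, 0, 0, 1, 0, 0, 0, 0, 0, 0, 1])

```text
time: 17.2
ee_pos: [0.5131, 0.197, 0.2614]
tcp_rot: [-179.9, -0.1, 22.4]
wrist_force: [-1.9, -1.2, 7.2]
opening: 0.0058
grasp_force: 99.8
```

```bash
python3 - <<'E'
from h import *
np.set_printoptions(precision=4,suppress=True)
F=[]
for i in range(4):
    s=bot.camera("scene");o=bot.get_obs();F.append(np.r_[o["wrist_force"],o["torque"]])
print(np.mean(F,0),o["ee_pos"],o["tcp_rot"])
cv2.imwrite("pics/k3.png",cv2.resize(s["color"][160:235,345:445,::-1],(800,600),interpolation=cv2.INTER_CUBIC))
E
```

```text
[-2.5172 -0.3757  8.163  -0.0162  0.0245  0.013 ] [0.5131 0.197  0.2614] [-179.868    -0.0911   22.4447]
```

View pics/k3.png

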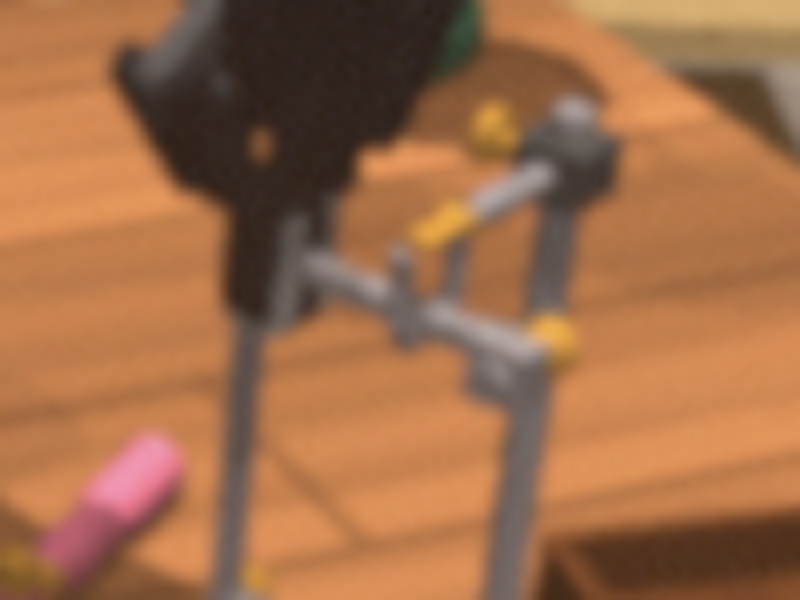

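The arm lies in the bowl at crop (405,310) and the keeper sits shut above it at (440,230). The hook carries about 10 N. I ease off the tug, then release.

>>> send_rows(moves=[0, 0, 0.03, 0, 0, 0, 1, 0, 0, 0.03, 0, 0, 0, 1, 0, 0, 0, 0, 0, 0, 1, 0, 0, 0, 0, 0, 0, 1], squeeze=60)

```text
time: 17.9
ee_pos: [0.513, 0.197, 0.2619]
tcp_rot: [-179.9, -0.0, 22.4]
wrist_force: [-0.8, -0.2, 4.0]
opening: 0.0058
grasp_force: 99.4
```

>>> send_rows(moves=[0, 0, 0, 0, 0, 0, 1, 0, 0, 0, 0, 0, 0, 1], squeeze=25)

```text
time: 18.15
ee_pos: [0.513, 0.197, 0.2618]
tcp_rot: [-179.9, 0.0, 22.4]
wrist_force: [0.0, -1.0, 5.3]
opening: 0.0052
grasp_force: 99.4
```

>>> send_rows(moves=[0, 0, 0.025, 0, 0, 0, 1, 0, 0, 0, 0, 0, 0, 1, 0, 0, 0, 0, 0, 0, 1])

```text
time: 18.52
ee_pos: [0.513, 0.1969, 0.2622]
tcp_rot: [-179.9, 0.0, 22.4]
wrist_force: [0.6, 0.4, 2.8]
opening: 0.0058
grasp_force: 99.2
```

>>> send_rows(moves=[0, 0, 0, 0, 0, 0, 1, 0, 0, 0, 0, 0, 0, 1])

```text
time: 18.77
ee_pos: [0.513, 0.1969, 0.2623]
tcp_rot: [-179.9, 0.0, 22.4]
wrist_force: [0.1, -0.5, 1.5]
opening: 0.0058
grasp_force: 99.1
```

Another small raise, then a gentle, partial opening.

>>> send_rows(moves=[0, 0, 0.015, 0, 0, 0, 1, 0, 0, 0, 0, 0, 0, 1, 0, 0, 0, 0, 0, 0, 0.85, 0, 0, 0, 0, 0, 0, 0.8, 0, 0, 0, 0, 0, 0, 0.7, 0, 0, 0, 0, 0, 0, 0.5, 0, 0, 0, 0, 0, 0, 0.4, 0, 0, 0, 0, 0, 0, 0.4])

```text
time: 19.77
ee_pos: [0.513, 0.1969, 0.2628]
tcp_rot: [-179.9, 0.0, 22.4]
wrist_force: [0.8, 0.4, -0.3]
opening: 0.0258
grasp_force: 0.0
```

>>> send_rows(moves=[0, 0, 0.3, 0, 0, 0, 0.4, 0, 0, 0.4, 0, 0, 0, 0.4, 0, 0, 0.8, 0, 0, 0, 0.4, 0, 0, 1, 0, 0, 0, 0.4, 0, 0, 1, 0, 0, 0, 0.4, -0.5, -0.5, 0.5, 0, 0, 0, 0.4, -0.5, -0.5, 0, 0, 0, 0, 0.4, 0, 0, 0, 0, 0, 0, 0.4])

```text
time: 20.78
ee_pos: [0.4871, 0.171, 0.3638]
tcp_rot: [-179.9, -0.1, 22.4]
wrist_force: [0.2, 0.0, 0.1]
opening: 0.0258
grasp_force: 0.0
```

>>> send_rows(moves=[0, 0, 0, 0, 0, 0, 0.4, 0, 0, 0, 0, 0, 0, 0.4, 0, 0, 0, 0, 0, 0, 0.4, 0, 0, 0, 0, 0, 0, 0.4, 0, 0, 0, 0, 0, 0, 0.4, 0, 0, 0, 0, 0, 0, 0.4, 0, 0, 0, 0, 0, 0, 0.4, 0, 0, 0, 0, 0, 0, 0.4])

```text
time: 21.78
ee_pos: [0.488, 0.1719, 0.3628]
tcp_rot: [-179.9, 0.0, 22.4]
wrist_force: [0.1, -0.1, 0.5]
opening: 0.0256
grasp_force: 0.0
```

>>> send_rows(moves=[0, 0, 0, 0, 0, 0, 0.4, 0, 0, 0, 0, 0, 0, 0.4, 0, 0, 0, 0, 0, 0, 0.4, 0, 0, 0, 0, 0, 0, 0.4, 0, 0, 0, 0, 0, 0, 0.4, 0, 0, 0, 0, 0, 0, 0.4, 0, 0, 0, 0, 0, 0, 0.4, 0, 0, 0, 0, 0, 0, 0.4])

```text
time: 22.78
ee_pos: [0.488, 0.1719, 0.3628]
tcp_rot: [-179.9, 0.0, 22.4]
wrist_force: [0.2, 0.0, 0.6]
opening: 0.0253
grasp_force: 0.0
```

```bash
python3 - <<'E'
from h import *
a=bot.camera("scene")["color"]
for i in range(8): b=bot.camera("scene")["color"]
o=bot.get_obs();print(o["time"],o["ee_pos"],o["wrist_force"])
d=cv2.absdiff(a,b)[150:300,340:440];print(d.max(),d.mean())
cv2.imwrite("pics/end.png",cv2.resize(b[140:290,320:460,::-1],(560,600),interpolation=cv2.INTER_CUBIC))
E
```

```text
23.225 [0.48794566 0.17195282 0.36281361] [-0.88404807  0.55115319 -0.38910676]
13 1.0812666666666666
```

View pics/end.png

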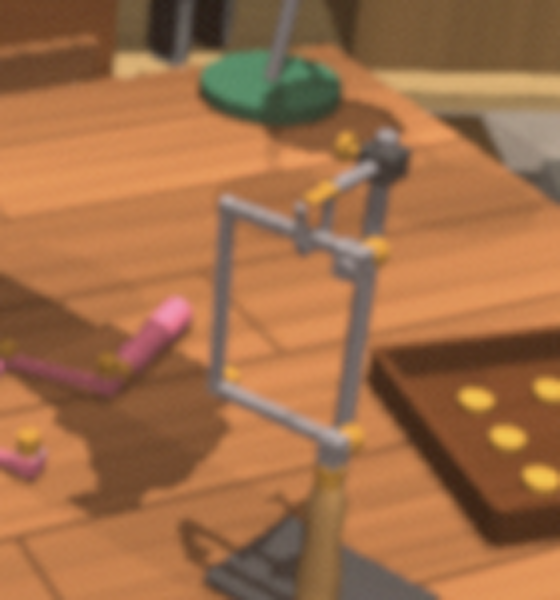

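The saw hangs still and plumb in the hook at crop (305,235), with the keeper shut at (320,192) and the gripper clear.

```bash
python3 -c "
from workcell import bot
print(bot.job_done())"
```

```text
the job is handed in; nothing more can be done
None
```

The saw hangs released and still in the hook's bowl under the shut keeper, after a tug of about 10 N; the job was handed in at about 23 s, and the hand-in call returned no verdict.

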